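Load a ring blank on the dividing head and index it to the third stop

ROBOT

A 6-joint arm with a two-finger parallel gripper is mounted at the origin on a cart in front of the work surface, level with it; the furniture and walls round the work are solid. World frame = base frame: x ahead of the robot, y to its left, z up, the work surface at z = 0. Lengths are in m, angles in rad, forces in N, time in s.
With the tool pointing down it reaches from about 0.25 to 0.725 m from the base axis. Payload 4 kg.
Tool frame: the origin (TCP) lies midway between the tips of the shut fingers; the grasp point (between the pads) lies 19 mm behind it; z points along the fingers, y is the line along which they close (so a half turn about z gives the same grasp; the last joint's range is limited). The gripper opens to 85 mm and grips with 20 to 120 N. Pads are 22 mm wide; open, the fingers measure 114 mm over their backs; the gripper's body (76 mm by 85 mm) begins 54 mm behind the grasp point. The pads swing forward as they close: fully open they stand 13 mm farther back than shut.
Start: joints at [1.175, 0.241, 0.005, 1.335, 0, 1.571], TCP at [0.193, 0.461, 0.231] pointing down, gripper open.
Joint ranges: [-2.72, 2.72], [-1.05, 1.87], [-1.09, 1.28], [-1.99, 2.15], [-1.42, 1.44], [-3.14, 3.14]. Speed limits (rad/s): [2.79, 2.79, 3.14, 3.14, 3.14, 3.14].

INTERFACE

Orientations are given as a unit quaternion [x, y, z, w].
In Python, from workcell import get_obs, camera, job_done, silhouettes gives the robot as it stands. The module is installed in compiled form; this text tells all that it offers.
- The arm moves only by the tool drive_tool, never from a script. Its argument "increments" is a list of rows, each a list of 3 entries, a list of its own where there are three numbers: the shift along the world's x, y, z in mm, then the turn, a rotation vector about the world's x, y, z in degrees, then the opening, from 0 (shut) to 1 (fully open). A call has 1 to 8 rows; each row shifts and turns the commanded pose from where the row before left it; what a row does not reach is not made up. A row lasts 1/12 s, in which the tool goes at most 41.7 mm and 7.16 degrees, less where a joint would pass 70% of its speed; a pose out of reach is approached as far as the arm can. A call is refused whole if a number of a shift passes 41.7 or a number of a turn 7.16, either way. A call with a gripper value outside its range is refused whole. The fingers move at their own pace and stop on an object; the grip force is fixed at half the most. Time passes only in rows, so rows that do not move let the fingers close. It gives the time, the measured TCP pose, the force, the opening and the grip force at its end, in the units of the state.
- get_obs(): the state, without advancing time (a new reading comes with each control period).
- camera(name): name is "scene" or "top"; returns a dict with "image" (400x640x3 uint8, red, green, blue), "K" (3x3 intrinsics, pixels), "k1" (the pictures are not rectified: a ray, as slopes to the right and down, at radius r is drawn at 1 + k1 r^2 times it, then the intrinsics apply), "view" (4x4, takes a point from world to camera coordinates). Camera axes: x right, y down, z forward; pixel columns grow to the right and rows downward; lengths in m; the calibration is good to about 2 mm. A picture is of the moment at which its call begins. There is no depth.
- job_done(): hands the job in; it is judged then, once.
Trained networks look in a picture, given as the dict that the camera call returned (one of the last four; its "shot" number tells which), for a name from the list of things; names that differ only in an ending like _2 or _b are one class to them, and where a whole thing is asked for, a point or a joint stands for the part that bears it (a point fixed in the world has none). Each returns a list of dicts, best first, with "conf" (0 to 1); they miss things now and then, are a little off and sometimes report something else, mostly with a low value. They report only what shows in the picture. A call takes as long as a camera call.
- silhouettes(query, picture): "region" (400x640 bool, what is visible of it) and "bbox" ([left, top, right, bottom] in pixels, round what is visible of it).
The state is a dict: "clock": time; "joint_pos": joint angles; "joint_vel": joint speeds; "tau": joint torques, N m; "eef_pos": TCP position; "tool_rot": TCP orientation; "ft_force": force on the tool from outside, world axes, zero at the start; "ft_torque": the same for the moment, N m; "grip_width": finger opening in m; "grasp_force": force on a finger pad.
Only numpy, scipy, OpenCV 4.12 (cv2) and the standard library are available. Lean on these libraries where they do the work, as an engineer would, in place of code of your own. Each camera call takes 0.05 s, during which the arm holds its last target. There are 200 camera calls.

TASK

Slip the ring blank that lies on the bench over the upright post of the small dividing head so that it sits flat on the post's shoulder. Then turn the head's black bar knob clockwise (seen from above) by three clicks, counting from the stop it rests in now, without going past the third stop or backwards, and finish still gripping the knob, settled there: do not let go. Leave the ring seated and the other things on the bench where they are.

Things in the scene. Friction and masses are not known exactly. Their poses are not given: they have to be found in the camera images.
- ring_blank: Plain grey cast ring lying flat on the bench to the right of the dividing head: outer diameter 23 mm, 8 mm high, bore free for about 13 mm, 10 to 16 g. Origin: centre of its underside; z up, along the ring's axis.
- index_head: Small dividing head fixed to the bench: dark steel foot plate 94 x 190 mm (x, y), 10 mm thick, under a grey housing 74 x 170 mm whose top is 32 mm above the bench. Origin: centre of its underside. Its y axis runs along its length from the post (55 mm from the centre, -y end) to the knob (55 mm from the centre, +y end); it stands turned by up to 0.45 rad about the vertical.
- post_seat (a point): Top centre of the shoulder (disc of 28 mm diameter, 6 mm high) at the foot of the upright steel post, 38 mm above the bench; axes as the dividing head's. The post is 9 mm in diameter and rises 24 mm above this point, its last 6 mm tapered to a 3 mm tip. Post and shoulder turn with the knob, in reverse, 1:1.
- knob_grip (a point): On the knob's vertical axis, 62 mm above the bench, inside its bar: 44 mm long (along this point's x), 14 mm wide (y), 40 to 76 mm above the bench, over a round skirt of 48 mm diameter (33 to 40 mm up). The axes turn with the knob. The pointer line is at the bar's -x end; at the start it points at the dial's long line (towards the head's -x).
- index_knob (a joint): Angle of the knob (rad), growing clockwise seen from above. Detents (clicks) every 24 degrees (0.419 rad): it rests at the stop at 0 at the start; the third stop is at 1.257. About 0.1 N m carries it from one stop over to the next; within about 0.2 rad of a stop the detent draws it in. End stops at -0.63 and 2.72. Short lines on the dial mark the other stops.
- bottle_white: Bystander: white bottle with a blue cap, 45 mm in diameter, 96 mm tall, standing left of the dividing head. Origin: centre of its underside.
- graver_ball: Bystander: graver with a ball-shaped wooden handle, 117 mm long, lying behind and left of the head. Origin: centre of its underside.
- eraser_block: Bystander: cream eraser block, 20 x 45 x 14 mm, lying beyond the ring. Origin: centre of its underside.
- divider_top (a point): Not handled, only in the way: a point on the top edge of the fixed upright wooden board that divides the two benches, left of the work and running away from the robot, leaning 15 degrees to the left. Its edge slopes from 40 mm above the bench (250 mm nearer the robot) to 185 mm here and rises steeply to about 450 mm beyond; cross it above its nearer part.

How it is judged:
On the way, in this order (a step that is already met when the one before it is completed fails the run):
1. the ring sits flat on the shoulder, over the post, with the knob still at its first stop (horizontal distance between ring_blank and post_seat below 0.005 m and z of ring_blank in the frame of post_seat between -0.003 and 0.002 m and angle between ring_blank's own z axis and vertical below 0.12 rad and contact force between the fingers and ring_blank below 0.05 N and value of joint index_knob between -0.2 and 0.2 rad), for 0.2 s.
2. the knob is at the third stop, in the fingers' grip (value of joint index_knob between 1.157 and 1.357 rad and contact force between the fingers and index_knob above 2 N), for 0.3 s.
At the end, for the whole second after the job is handed in: The program ends with the fingers gripping the knob (over 2 N), the knob still and within 0.1 rad of the third stop (1.257 rad), and the ring flat on the shoulder round the post (underside within 2 mm of the shoulder above it, tilt under 0.12 rad, centre within 5 mm of the post's axis) (all of step 2 and velocity of joint index_knob between -0.1 and 0.1 rad/s and horizontal distance between ring_blank and post_seat below 0.005 m and z of ring_blank in the frame of post_seat between -0.003 and 0.002 m and angle between ring_blank's own z axis and vertical below 0.12 rad); the arm keeps its last pose, push and grip.
It fails at once if the knob goes past the third stop, more than half way to the fourth (value of joint index_knob above 1.466 rad).
It fails at once if the knob is turned backwards past half a stop (value of joint index_knob below -0.21 rad).
It fails at once if a bystander is moved more than 2 cm (distance of any of bottle_white, graver_ball, eraser_block from where it was at the start of the episode above 0.02 m).
It also fails if it takes over 59 s, if anything falls off the work surface, if the arm or the gripper's body presses on something with over 40 N, if the wrist force passes 120 N, or if a joint passes its speed limit or range.

## Working session

There is one attempt and no reset: what is moved stays moved. The work goes in short steps, Python scripts to look and compute and a tool call to move; the robot and the scene stay as the last step left them, time stands still between calls to the robot, and variables do not carry over. Pictures are saved under pics/ and viewed, at most 10 in all, crops included, and the job is handed in when it is done.

Besides the shell and the picture viewer there is one more tool, called after ">>>" in YAML: its name, and indented under it one key for each argument. drive_tool: Moves the arm, as the interface text tells. Its arguments: {"type":"object","properties":{"increments":{"type":"array"}},"required":["increments"]}

```bash
mkdir -p pics; cat > h.py <<'E'
import numpy as np, cv2
from workcell import get_obs, camera, job_done, silhouettes
def ray(c,u,v):
    K=c["K"]; d=np.array([(u-K[0,2])/K[0,0],(v-K[1,2])/K[1,1]]); s=d.copy()
    for _ in range(20): s=d/(1+c["k1"]*(s@s))
    V=np.array(c["view"]); R,t=V[:3,:3],V[:3,3]
    return -R.T@t, R.T@np.array([s[0],s[1],1.])
def atz(c,u,v,z):
    o,d=ray(c,u,v); return o+d*(z-o[2])/d[2]
def proj(c,p):
    V=np.array(c["view"]); q=np.atleast_2d(p)@V[:3,:3].T+V[:3,3]; s=q[:,:2]/q[:,2:]
    s=s*(1+c["k1"]*(s**2).sum(1,keepdims=True)); K=c["K"]
    return s*[K[0,0],K[1,1]]+[K[0,2],K[1,2]]
def save(c,n,box=None,f=1):
    im=c["image"][:,:,::-1]
    if box: im=im[box[1]:box[3],box[0]:box[2]]
    cv2.imwrite(f"pics/{n}.png",cv2.resize(im,None,fx=f,fy=f,interpolation=cv2.INTER_CUBIC))
E
python3 - <<'E'
from h import *
o=get_obs(); print({k:np.round(v,3) for k,v in o.items()})
for n in ("scene","top"):
    c=camera(n); save(c,n+"0"); print(n,c["k1"],np.round(c["K"],1).tolist(),"cam",np.round(ray(c,320,200)[0],3))
    for q in ("ring_blank","index_head","knob_grip","post_seat","bottle_white","graver_ball","eraser_block"):
        for r in silhouettes(q,c)[:2]:
            ys,xs=np.nonzero(r["region"]); u,v=xs.mean(),ys.mean()
            print(q,round(r["conf"],2),np.round(r["bbox"]),len(xs),round(u,1),round(v,1),np.round(atz(c,u,v,0.004),3))
E
```

```text
{'clock': np.float64(0.0), 'joint_pos': array([ 1.175,  0.241,  0.004,  1.335, -0.   ,  1.571]), 'joint_vel': array([ 0.   ,  0.   ,  0.001,  0.002,  0.001, -0.002]), 'tau': array([-2.0000e-03, -3.7232e+01,  2.5241e+01,  1.7000e-02, -0.0000e+00,
        0.0000e+00]), 'eef_pos': array([0.193, 0.461, 0.23 ]), 'tool_rot': array([ 0.197,  0.98 , -0.001, -0.   ]), 'ft_force': array([0.613, 0.721, 0.963]), 'ft_torque': array([ 0.016, -0.016,  0.03 ]), 'grasp_force': np.float64(0.0), 'grip_width': np.float64(0.085)}
scene 0.009854668428145098 [[422.0, 0.0, 323.0], [0.0, 422.0, 202.2], [0.0, 0.0, 1.0]] cam [-0.043 -0.69   0.489]
ring_blank 0.39 [286. 227. 378. 297.] 3065 330.7 261.6 [ 0.583 -0.19   0.004]
index_head 0.92 [288. 222. 378. 292.] 3028 330.0 261.3 [ 0.582 -0.188  0.004]
knob_grip 0.61 [302. 224. 321. 251.] 408 311.3 239.2 [ 0.636 -0.088  0.004]
post_seat 0.72 [286. 226. 376. 294.] 2899 330.3 261.7 [ 0.582 -0.19   0.004]
post_seat 0.54 [288. 216. 304. 230.] 143 295.6 222.4 [0.683 0.006 0.004]
bottle_white 0.87 [244. 207. 270. 248.] 731 255.1 230.1 [0.589 0.06  0.004]
graver_ball 0.48 [289. 219. 304. 233.] 155 296.0 222.5 [0.683 0.004 0.004]
eraser_block 0.71 [405. 275. 426. 291.] 210 416.4 281.7 [ 0.624 -0.376  0.004]
top -0.050858161270103446 [[423.7, 0.0, 325.2], [0.0, 423.7, 198.9], [0.0, 0.0, 1.0]] cam [ 0.494 -0.196  1.025]
knob_grip 0.88 [294. 198. 315. 222.] 312 302.8 209.0 [ 0.579 -0.14   0.004]
post_seat 0.61 [287. 192. 367. 230.] 3056 326.1 211.1 [ 0.572 -0.196  0.004]
bottle_white 0.65 [230. 213. 255. 237.] 361 239.7 224.9 [0.544 0.013 0.004]
graver_ball 0.53 [233. 168. 265. 176.] 207 246.5 171.2 [ 0.675 -0.004  0.004]
eraser_block 0.71 [392. 184. 411. 195.] 178 399.4 189.0 [ 0.621 -0.376  0.004]
eraser_block 0.56 [286. 191. 368. 232.] 3118 326.2 210.9 [ 0.572 -0.197  0.004]
```

View pics/scene0.png

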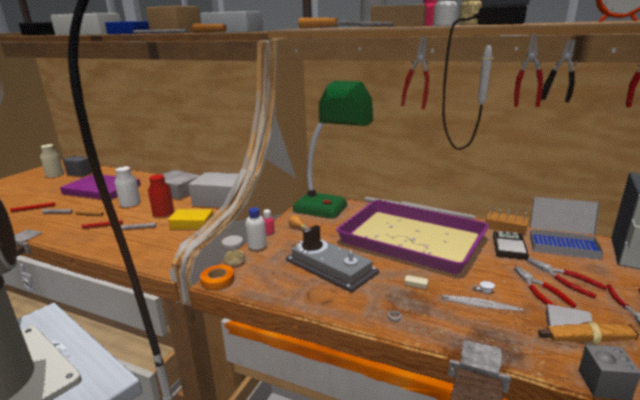

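View pics/top0.png

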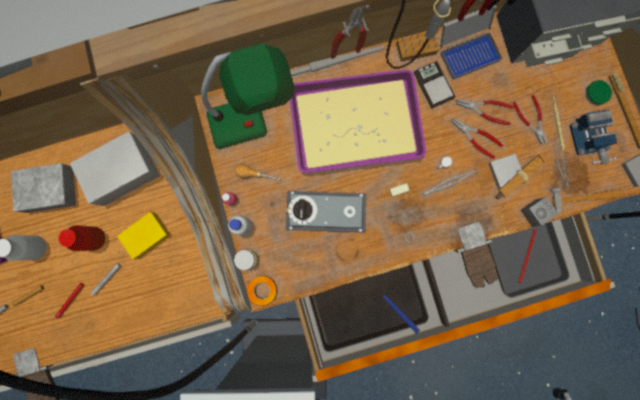

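The scene picture shows the head at about (330,260), the ring at (394,316) and the eraser at (416,282). In the top view the head is at (326,211), with the knob on the left at (302,209) and the post on the right at (349,211). Next I'll zoom in on both.

```bash
python3 - <<'E'
from h import *
c=camera("scene"); save(c,"s1",(280,215,430,330),5)
t=camera("top"); save(t,"t1",(280,180,420,260),5)
np.savez("v.npz",sv=c["view"],tv=t["view"])
p=atz(c,394,316,0.004); print("ring scene",p, "in top:",proj(t,p))
from scipy.optimize import least_squares
def mask(c,n,b):
    for r in silhouettes(n,c):
        if r["region"].sum()>2000: return r["region"]
mt=mask(t,"post_seat",0); ms=mask(c,"index_head",0)
def hull(p,c):
    x,y,a=p; R=np.array([[np.cos(a),-np.sin(a)],[np.sin(a),np.cos(a)]]); im=np.zeros((400*4,640*4),np.uint8)
    for hx,hy,zs in((.047,.095,(0,.01)),(.037,.085,(.01,.032))):
        P=np.array([[*(R@[sx*hx,sy*hy]+[x,y]),z] for sx in(-1,1) for sy in(-1,1) for z in zs])
        cv2.fillConvexPoly(im,cv2.convexHull((proj(c,P)*4+2).round().astype(np.int32)),1)
    def cyl(yy,r,z0,z1):
        th=np.linspace(0,6.28,24); q=R@[0,yy]+[x,y]
        P=np.array([[q[0]+r*np.cos(u),q[1]+r*np.sin(u),z] for u in th for z in(z0,z1)])
        cv2.fillConvexPoly(im,cv2.convexHull((proj(c,P)*4+2).round().astype(np.int32)),1)
    cyl(-.055,.014,.032,.038);cyl(-.055,.004,.038,.062);cyl(.055,.024,.033,.04)
    P=np.array([[*(R@[sx*.022,.055+sy*.007]+[x,y]),z] for sx in(-1,1) for sy in(-1,1) for z in(.04,.076)])
    cv2.fillConvexPoly(im,cv2.convexHull((proj(c,P)*4+2).round().astype(np.int32)),1)
    return cv2.resize(im.astype(np.float32),(640,400),interpolation=cv2.INTER_AREA)
from scipy.optimize import minimize
for nm,L in (("both",((t,mt),(c,ms))),("top",((t,mt),)),("sc",((c,ms),))):
    f=lambda p:sum(np.abs(hull(p/[1,1,1],cc)-m).sum() for cc,m in L)
    best=min((minimize(f,[.575,-.195,a],method="Nelder-Mead",options=dict(initial_simplex=np.array([[.575,-.195,a],[.585,-.195,a],[.575,-.185,a],[.575,-.195,a+.15]]))) for a in(-.3,-.1,.1,.3)),key=lambda r:r.fun)
    x,y,a=best.x; print(nm,best.x.round(4),best.fun,"post",x+.055*np.sin(a),y-.055*np.cos(a),"knob",x-.055*np.sin(a),y+.055*np.cos(a))
    if nm=="both":
        for cc in(t,c): print(proj(cc,[[x+.055*np.sin(a),y-.055*np.cos(a),.062],[x-.055*np.sin(a),y+.055*np.cos(a),.076],[x+.055*np.sin(a),y-.055*np.cos(a),.038]]).round(1).tolist())
E
```

```text
ring scene [ 0.50409023 -0.39446247  0.004     ] in top: [[409.15071029 237.21012512]]
both [ 0.5725 -0.1958 -0.0559] 361.3125 post 0.5693941888699495 -0.2506759767053418 knob 0.575539165679816 -0.1408477505519244
[[349.9, 209.7], [301.3, 207.8], [349.3, 210.6]]
[[349.6, 249.0], [310.3, 227.4], [349.6, 259.2]]
top [ 0.5727 -0.1955 -0.0516] 77.25 post 0.5699092183624138 -0.2504328370244837 knob 0.5755779513894145 -0.140579000196321
sc [ 0.571  -0.1957 -0.0879] 272.5 post 0.5661719710509889 -0.25052079461525073 knob 0.5758266550846407 -0.14094530887044396
```

View pics/s1.png

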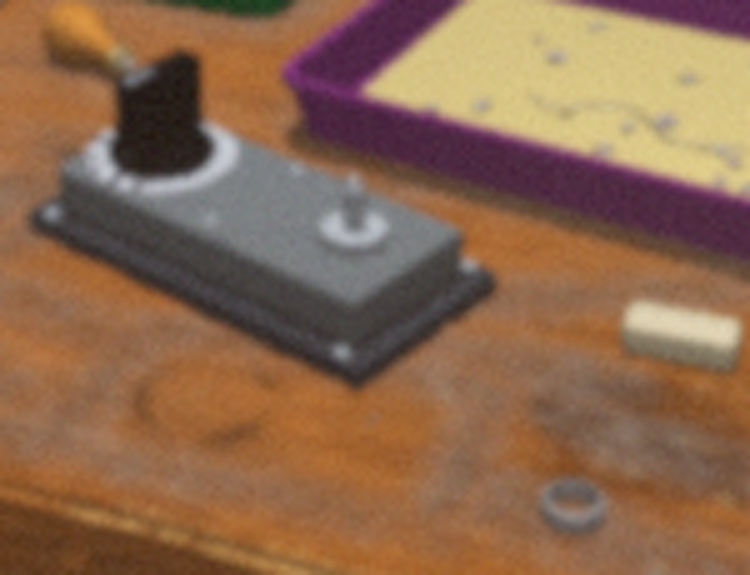

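View pics/t1.png

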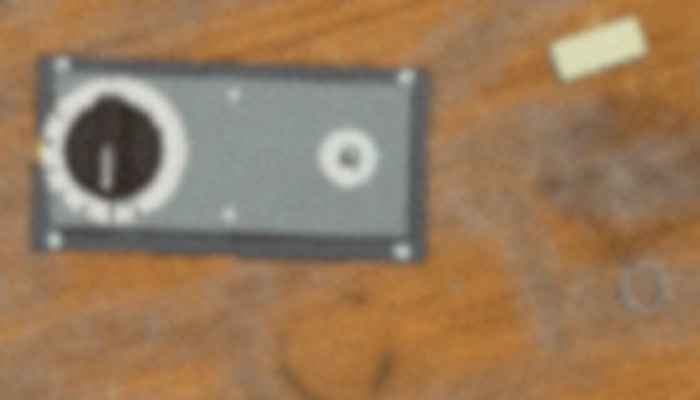

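The crops show these positions. Ring: scene (394.2,315.6), top (408,237.2). Post shoulder: scene (350.4,260.2), top (349.2,211). Knob skirt: top (302.2,209.2), with the pointer towards -x. I'll triangulate from these.

```bash
python3 - <<'E'
from h import *
c=camera("scene"); t=camera("top")
def tri(a,b):
    o1,d1=ray(c,*a);o2,d2=ray(t,*b);s,_,_,_=np.linalg.lstsq(np.c_[d1,-d2],o2-o1,rcond=None);p,q=o1+s[0]*d1,o2+s[1]*d2
    return ((p+q)/2).round(4),np.round(p-q,4)
print("ring",tri((394.2,315.6),(408,237.2)),atz(c,394.2,315.6,.006),atz(t,408,237.2,.006))
print("seat",tri((350.4,260.2),(349.2,211)),atz(c,350.4,260.2,.038),atz(t,349.2,211,.038))
print("tip",atz(c,350.4,250.5,.060))
print("skirt",atz(t,302.2,209.2,.04))
# grey ring refine in top: darkness vs orange
for cc,(u,v) in((c,(394,316)),(t,(408,237))):
    im=cc["image"][v-10:v+11,u-10:u+11].astype(float); s=im[:,:,0]-im[:,:,2]; w=np.clip(np.median(s)-12-s,0,None)
    w[np.hypot(*(np.mgrid[-10:11,-10:11]))>8]=0
    yy,xx=np.mgrid[-10:11,-10:11]; print(u+(w*xx).sum()/w.sum(),v+(w*yy).sum()/w.sum())
E
```

```text
ring (array([ 0.505 , -0.3929,  0.0034]), array([ 0.0015, -0.0021,  0.0004])) [ 0.50300902 -0.39540424  0.006     ] [ 0.50416963 -0.3913051   0.006     ]
seat (array([ 0.5693, -0.2514,  0.0358]), array([ 0.0014, -0.0018,  0.0002])) [ 0.56710419 -0.25430086  0.038     ] [ 0.56837077 -0.25036298  0.038     ]
tip [ 0.56814301 -0.25355418  0.06      ]
skirt [ 0.57518882 -0.14084316  0.04      ]
394.1444413640144 315.98253396174107
408.25844594594594 237.02364864864865
```

>>> drive_tool:
  increments:
    - [[13,-36,4],[0,0,-7],0.6]
    - [[13,-36,4],[0,0,-7],0.6]
    - [[13,-36,4],[0,0,-7],0.6]
    - [[13,-36,4],[0,0,-7],0.6]
    - [[13,-36,0],[0,0,-7],0.6]
    - [[13,-36,0],[0,0,-7],0.6]
    - [[13,-36,0],[0,0,-7],0.6]
    - [[13,-36,0],[0,0,-7],0.6]

```text
clock: 1.77
eef_pos: [0.2969, 0.1717, 0.2476]
tool_rot: [0.636, 0.772, 0.001, 0.0]
ft_force: [0.7, -0.1, -0.2]
grip_width: 0.051
grasp_force: 0.0
```

>>> drive_tool:
  increments:
    - [[13,-36,0],[0,0,-7],0.6]
    - [[13,-36,0],[0,0,-7],0.6]
    - [[13,-36,0],[0,0,0],0.6]
    - [[13,-36,0],[0,0,0],0.6]
    - [[13,-36,0],[0,0,0],0.6]
    - [[13,-36,0],[0,0,0],0.6]
    - [[13,-36,0],[0,0,0],0.6]
    - [[13,-36,0],[0,0,0],0.6]

```text
clock: 2.43
eef_pos: [0.401, -0.1168, 0.2476]
tool_rot: [0.724, 0.69, 0.0, 0.0]
ft_force: [1.7, 0.6, -0.0]
grip_width: 0.0512
grasp_force: 0.0
```

>>> drive_tool:
  increments:
    - [[13,-34.5,0],[0,0,0],0.6]
    - [[13,-34.5,-10],[0,0,0],0.6]
    - [[13,-34.5,-10],[0,0,0],0.6]
    - [[13,-34.5,-20],[0,0,0],0.6]
    - [[13,-34.5,-20],[0,0,0],0.6]
    - [[13,-34.5,-20],[0,0,0],0.6]
    - [[13,-34.5,-20],[0,0,0],0.6]
    - [[12,-34.5,-20],[0,0,0],0.6]

```text
clock: 3.1
eef_pos: [0.5039, -0.3915, 0.1267]
tool_rot: [0.723, 0.69, 0.0, 0.0]
ft_force: [1.1, -0.6, 0.5]
grip_width: 0.051
grasp_force: 0.0
```

>>> drive_tool:
  increments:
    - [[0,0,-30],[0,0,0],0.6]
    - [[0,0,-30],[0,0,0],0.6]
    - [[0,0,-20],[0,0,0],0.6]
    - [[0,0,-10],[0,0,0],0.6]
    - [[0,0,0],[0,0,0],0.6]

```text
clock: 3.52
eef_pos: [0.5015, -0.3884, 0.0346]
tool_rot: [0.723, 0.69, -0.0, -0.003]
ft_force: [-0.3, 0.5, 0.3]
grip_width: 0.0513
grasp_force: 0.0
```

```bash
python3 - <<'E'
from h import *
o=get_obs(); print(o["eef_pos"],o["joint_pos"].round(2))
c=camera("scene"); t=camera("top")
a=cv2.resize(c["image"][265:335,345:445,::-1],None,fx=4,fy=4,interpolation=3)
b=cv2.resize(t["image"][195:265,360:460,::-1],None,fx=4,fy=4,interpolation=3)
cv2.imwrite("pics/g1.png",np.hstack([a,b]))
print(proj(c,o["eef_pos"]),proj(t,o["eef_pos"]))
E
```

```text
[ 0.50152553 -0.38835131  0.03456318] [-0.66  0.65  0.11  1.04  0.    0.96]
[[390.90312241 301.21344812]] [[409.12629955 238.18952538]]
```

View pics/g1.png

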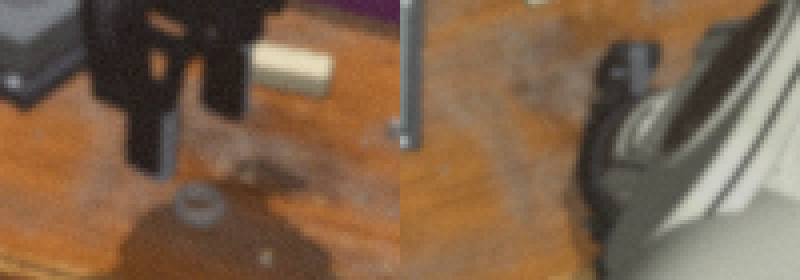

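The scene crop shows the ring at about (395,316), below and between the fingers, whose tips are at (383,309) and (401,293). The finger midpoint in the image shows the same bias as the ring, so I'm targeting (0.504, -0.3925).

>>> drive_tool:
  increments:
    - [[2.5,-4,0],[0,0,0],0.6]
    - [[0,0,-14],[0,0,0],0.6]
    - [[0,0,-10],[0,0,0],0.6]
    - [[0,0,-5],[0,0,0],0.6]
    - [[0,0,0],[0,0,0],0.6]

```text
clock: 4.03
eef_pos: [0.5054, -0.3932, 0.0081]
tool_rot: [0.723, 0.69, -0.0, -0.001]
ft_force: [-1.1, 0.6, -0.5]
grip_width: 0.0512
grasp_force: 0.0
```

>>> drive_tool:
  increments:
    - [[0,0,-4],[0,0,0],0.6]
    - [[0,0,0],[0,0,0],0.6]
    - [[0,0,0],[0,0,0],0.6]

```text
clock: 4.28
eef_pos: [0.506, -0.3938, 0.0051]
tool_rot: [0.723, 0.69, -0.0, 0.0]
ft_force: [-0.4, -1.2, 0.4]
grip_width: 0.0509
grasp_force: 0.0
```

>>> drive_tool:
  increments:
    - [[-1,1,-2],[0,0,0],0.6]
    - [[0,0,0],[0,0,0],0.6]
    - [[0,0,0],[0,0,0],0.4]
    - [[0,0,0],[0,0,0],0.2]
    - [[0,0,0],[0,0,0],0.1]
    - [[0,0,0],[0,0,0],0.1]
    - [[0,0,0],[0,0,0],0.1]
    - [[0,0,0],[0,0,0],0.1]

```text
clock: 4.95
eef_pos: [0.5051, -0.3929, 0.0032]
tool_rot: [0.723, 0.69, 0.0, 0.0]
ft_force: [-1.5, 0.2, 2.7]
grip_width: 0.0182
grasp_force: 58.7
```

>>> drive_tool:
  increments:
    - [[0,0,10],[0,0,0],0.1]
    - [[0,0,20],[0,0,0],0.1]
    - [[0,0,20],[0,0,0],0.1]
    - [[0,0,20],[0,0,0],0.1]
    - [[0,0,0],[0,0,0],0.1]
    - [[0,0,0],[0,0,0],0.1]

```text
clock: 5.45
eef_pos: [0.506, -0.3936, 0.0747]
tool_rot: [0.723, 0.69, 0.0, 0.002]
ft_force: [-0.9, 0.0, -0.6]
grip_width: 0.0182
grasp_force: 58.7
```

```bash
python3 - <<'E'
from h import *
o=get_obs(); print(o["eef_pos"],o["grip_width"],o["grasp_force"],o["ft_force"])
c=camera("scene")
print(proj(c,o["eef_pos"]))
save(c,"g2",(340,225,440,325),6)
E
```

```text
[ 0.50598829 -0.39357443  0.07472307] 0.018223276464817837 58.68209276799462 [-0.93554379  0.0483305  -0.5949553 ]
[[395.76730267 281.71942819]]
```

View pics/g2.png

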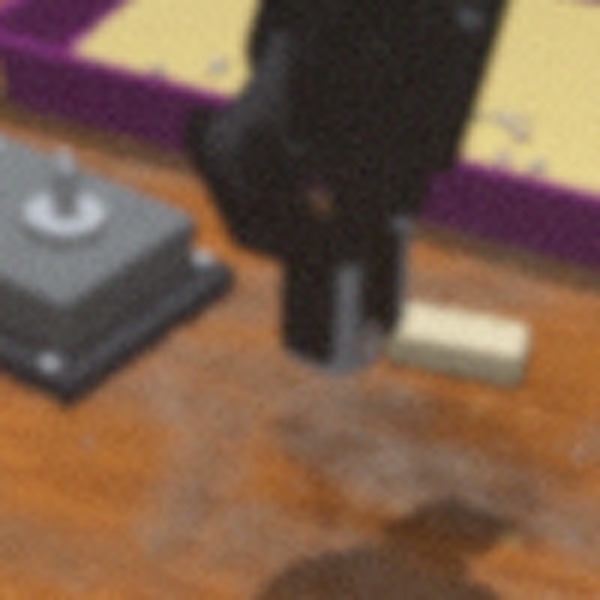

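The ring is held flat at the fingertips, at about (396,284), and centred on the finger midpoint. Now carrying it above the post.

>>> drive_tool:
  increments:
    - [[0,0,25],[0,0,0],0.1]
    - [[10,24,0],[0,0,0],0.1]
    - [[11,24,0],[0,0,0],0.1]
    - [[11,24,0],[0,0,0],0.1]
    - [[11,24,0],[0,0,0],0.1]
    - [[10,24,0],[0,0,0],0.1]
    - [[10,22,0],[0,0,0],0.1]
    - [[0,0,0],[0,0,0],0.1]

```text
clock: 6.17
eef_pos: [0.5685, -0.2459, 0.0959]
tool_rot: [0.722, 0.692, 0.0, -0.002]
ft_force: [-0.2, -0.1, 0.2]
grip_width: 0.0183
grasp_force: 58.7
```

>>> drive_tool:
  increments:
    - [[0,0,0],[0,0,0],0.1]
    - [[0,0,0],[0,0,0],0.1]
    - [[0,0,0],[0,0,0],0.1]
    - [[0,0,0],[0,0,0],0.1]

```text
clock: 6.5
eef_pos: [0.5672, -0.2517, 0.0973]
tool_rot: [0.724, 0.69, -0.0, -0.0]
ft_force: [-0.2, -0.8, 0.6]
grip_width: 0.0186
grasp_force: 58.7
```

>>> drive_tool:
  increments:
    - [[1.5,0,0],[0,0,0],0.1]
    - [[0,0,-10],[0,0,0],0.1]
    - [[0,0,-8],[0,0,0],0.1]
    - [[0,0,0],[0,0,0],0.1]
    - [[0,0,0],[0,0,0],0.1]
    - [[0,0,0],[0,0,0],0.1]

```text
clock: 7.0
eef_pos: [0.5692, -0.2507, 0.0794]
tool_rot: [0.723, 0.69, -0.0, -0.0]
ft_force: [-0.4, 0.6, 0.7]
grip_width: 0.0181
grasp_force: 58.7
```

```bash
python3 - <<'E'
from h import *
o=get_obs(); print(o["eef_pos"],o["grip_width"],o["ft_force"])
c=camera("scene"); p=o["eef_pos"]; print(proj(c,[p,p-[0,0,.0032],[p[0],p[1],.038]]))
save(c,"p1",(310,205,390,285),7)
E
```

```text
[ 0.5692122  -0.25068536  0.07943142] 0.018127034751583112 [-0.44684308  0.61618912  0.70131263]
[[349.5519302  241.45162229]
 [349.55288236 242.84851991]
 [349.56447344 259.22686316]]
```

View pics/p1.png

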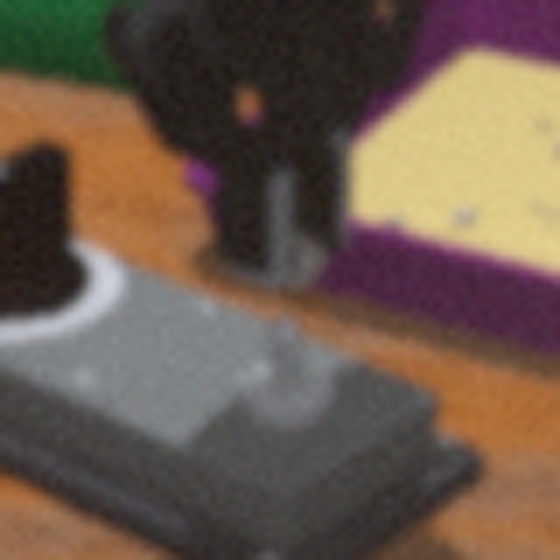

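The ring, at about (350,243), hangs straight above the post tip at (351,251), in line with the shoulder at (351,262). I'm lowering it while watching the forces.

>>> drive_tool:
  increments:
    - [[0,-0.5,-10],[0,0,0],0.1]
    - [[0,0,-5],[0,0,0],0.1]
    - [[0,0,-4],[0,0,0],0.1]
    - [[0,0,-2],[0,0,0],0.1]
    - [[0,0,0],[0,0,0],0.1]
    - [[0,0,0],[0,0,0],0.1]

```text
clock: 7.55
eef_pos: [0.5693, -0.2512, 0.0586]
tool_rot: [0.723, 0.69, -0.0, -0.0]
ft_force: [0.5, 0.4, 0.3]
grip_width: 0.0184
grasp_force: 58.7
```

>>> drive_tool:
  increments:
    - [[0,0,-3],[0,0,0],0.1]
    - [[0,0,-3],[0,0,0],0.1]
    - [[0,0,0],[0,0,0],0.1]
    - [[0,0,0],[0,0,0],0.1]

```text
clock: 7.88
eef_pos: [0.5692, -0.2512, 0.0526]
tool_rot: [0.723, 0.69, -0.0, -0.0]
ft_force: [0.2, -0.4, -0.1]
grip_width: 0.0184
grasp_force: 58.7
```

>>> drive_tool:
  increments:
    - [[0,0,-3],[0,0,0],0.1]
    - [[0,0,-3],[0,0,0],0.1]
    - [[0,0,-3],[0,0,0],0.1]
    - [[0,0,0],[0,0,0],0.1]
    - [[0,0,0],[0,0,0],0.1]
    - [[0,0,0],[0,0,0],0.1]

```text
clock: 8.38
eef_pos: [0.5694, -0.2512, 0.0438]
tool_rot: [0.723, 0.69, -0.0, -0.0]
ft_force: [0.3, 0.0, -0.7]
grip_width: 0.0183
grasp_force: 58.7
```

>>> drive_tool:
  increments:
    - [[0,0,-1.5],[0,0,0],0.1]
    - [[0,0,-1],[0,0,0],0.1]
    - [[0,0,0],[0,0,0],0.1]
    - [[0,0,0],[0,0,0],0.1]

```text
clock: 8.72
eef_pos: [0.5695, -0.2513, 0.0414]
tool_rot: [0.723, 0.69, 0.0, 0.0]
ft_force: [0.2, -0.4, -0.4]
grip_width: 0.0184
grasp_force: 58.8
```

>>> drive_tool:
  increments:
    - [[0,0,0],[0,0,0],0.3]
    - [[0,0,0],[0,0,0],0.4]
    - [[0,0,0],[0,0,0],0.45]
    - [[0,0,0],[0,0,0],0.45]
    - [[0,0,0],[0,0,0],0.45]
    - [[0,0,0],[0,0,0],0.45]
    - [[0,0,0],[0,0,0],0.45]

```text
clock: 9.3
eef_pos: [0.5694, -0.2512, 0.0413]
tool_rot: [0.723, 0.69, -0.0, -0.0]
ft_force: [0.7, -1.0, -0.5]
grip_width: 0.0386
grasp_force: 0.0
```

>>> drive_tool:
  increments:
    - [[0,0,5],[0,0,0],0.45]
    - [[0,0,15],[0,0,0],0.45]
    - [[0,0,25],[0,0,0],0.45]
    - [[0,0,25],[0,0,0],0.45]
    - [[0,0,20],[0,0,0],0.6]
    - [[0,0,0],[0,0,0],0.6]

```text
clock: 9.8
eef_pos: [0.5724, -0.2526, 0.1373]
tool_rot: [0.723, 0.69, 0.002, 0.004]
ft_force: [0.5, 0.7, 0.2]
grip_width: 0.051
grasp_force: 0.0
```

```bash
python3 - <<'E'
from h import *
o=get_obs(); print(o["eef_pos"],o["grip_width"],o["joint_pos"].round(2))
c=camera("scene")
save(c,"p2",(310,205,390,285),7)
E
```

```text
[ 0.57240617 -0.2525576   0.13726962] 0.050978916870689873 [-0.42  0.53  0.19  1.22 -0.    1.2 ]
```

View pics/p2.png

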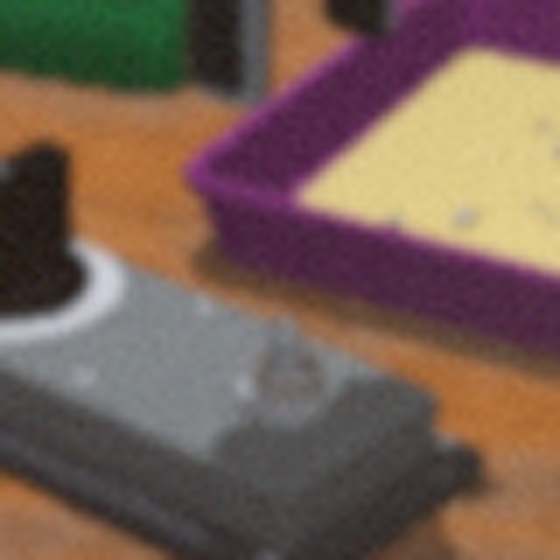

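The ring sits flat on the shoulder round the post, centred at (351,259). Next I move to the knob, turning the closing axis to the head's y.

>>> drive_tool:
  increments:
    - [[0,14,10],[0,0,6.9],0.6]
    - [[0,14,0],[0,0,6.9],0.6]
    - [[0,14,0],[0,0,6.9],0.6]
    - [[1,14,0],[0,0,6.9],0.6]
    - [[1,14,0],[0,0,6.9],0.6]
    - [[1,14,0],[0,0,6.9],0.6]
    - [[1,14,0],[0,0,6.9],0.6]
    - [[1,12,0],[0,0,6.9],0.6]

```text
clock: 10.52
eef_pos: [0.5736, -0.1401, 0.1401]
tool_rot: [0.318, 0.948, -0.0, -0.001]
ft_force: [0.1, 0.2, -0.6]
grip_width: 0.0509
grasp_force: 0.0
```

>>> drive_tool:
  increments:
    - [[0,0,0],[0,0,6.9],0.6]
    - [[0,0,0],[0,0,6.9],0.6]
    - [[0,0,0],[0,0,6.9],0.6]
    - [[0,0,0],[0,0,6.9],0.6]
    - [[0,0,0],[0,0,6.9],0.6]
    - [[0,0,0],[0,0,0],0.6]
    - [[0,0,0],[0,0,0],0.6]
    - [[0,0,0],[0,0,0],0.6]

```text
clock: 11.18
eef_pos: [0.574, -0.1412, 0.1407]
tool_rot: [0.027, 1.0, 0.0, -0.001]
ft_force: [0.5, 0.2, -0.4]
grip_width: 0.0511
grasp_force: 0.0
```

```bash
python3 - <<'E'
from h import *
from scipy.spatial.transform import Rotation as R
o=get_obs(); print(o["eef_pos"],o["joint_pos"].round(2)); y=R.from_quat(o["tool_rot"]).as_matrix()[:,1]; print(np.degrees(np.arctan2(y[1],y[0])),R.from_quat(o["tool_rot"]).as_matrix()[:,2])
c=camera("scene"); p=o["eef_pos"]; print(proj(c,p)); save(c,"k1",(270,170,370,270),5.5)
E
```

```text
[ 0.57401192 -0.14117263  0.14067877] [-0.24  0.47  0.1   1.2  -0.   -0.19]
86.87626564906653 [-1.18007622e-03  2.74668241e-04 -9.99999266e-01]
[[308.85524257 200.45675731]]
```

View pics/k1.png

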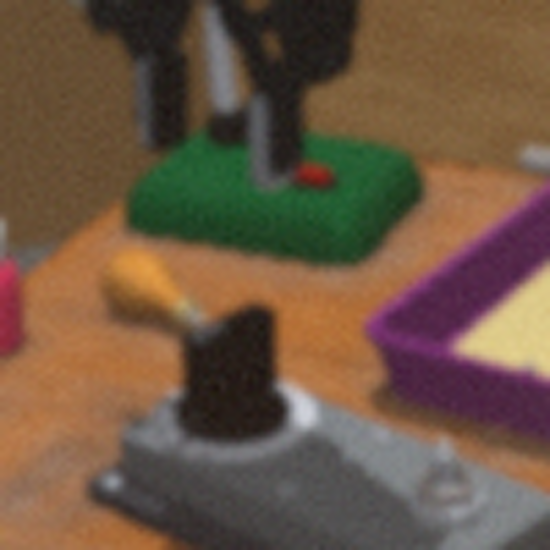

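The ring is still seated at (351,258). The fingers straddle the bar's line above the knob, whose top is at (311,228). Lowering now.

>>> drive_tool:
  increments:
    - [[1.5,0,-25],[0,0,0],0.6]
    - [[0,0,-25],[0,0,0],0.6]
    - [[0,0,-15],[0,0,0],0.6]
    - [[0,0,-12],[0,0,0],0.6]
    - [[0,0,-10],[0,0,0],0.6]
    - [[0,0,-6],[0,0,0],0.6]
    - [[0,0,0],[0,0,0],0.6]
    - [[0,0,0],[0,0,0],0.6]

```text
clock: 11.9
eef_pos: [0.5761, -0.1413, 0.0485]
tool_rot: [0.026, 1.0, 0.0, 0.0]
ft_force: [0.1, -0.1, 0.6]
grip_width: 0.0514
grasp_force: 0.0
```

>>> drive_tool:
  increments:
    - [[0,0,0],[0,0,0],0.6]
    - [[0,0,0],[0,0,0],0.6]
    - [[0,0,0],[0,0,0],0.6]

```text
clock: 12.15
eef_pos: [0.5766, -0.1414, 0.0493]
tool_rot: [0.026, 1.0, -0.0, 0.001]
ft_force: [-0.3, 0.3, -0.0]
grip_width: 0.0513
grasp_force: 0.0
```

Now closing on the bar, with a slight correction first.

>>> drive_tool:
  increments:
    - [[-1,0,-3],[0,0,0],0.5]
    - [[0,0,0],[0,0,0],0.35]
    - [[0,0,0],[0,0,0],0.25]
    - [[0,0,0],[0,0,0],0.18]
    - [[0,0,0],[0,0,0],0.1]
    - [[0,0,0],[0,0,0],0.05]
    - [[0,0,0],[0,0,0],0.05]
    - [[0,0,0],[0,0,0],0.05]

```text
clock: 12.82
eef_pos: [0.5749, -0.1415, 0.0455]
tool_rot: [0.026, 1.0, -0.0, -0.0]
ft_force: [-1.7, -1.3, 2.3]
grip_width: 0.0134
grasp_force: 59.9
```

The grip is well centred and the side force is low. Turning the first click.

>>> drive_tool:
  increments:
    - [[0,0,0],[0,0,-4],0.05]
    - [[0,0,0],[0,0,-4],0.05]
    - [[0,0,0],[0,0,-4],0.05]
    - [[0,0,0],[0,0,-4],0.05]
    - [[0,0,0],[0,0,-4],0.05]
    - [[0,0,0],[0,0,-4],0.05]
    - [[0,0,0],[0,0,0],0.05]
    - [[0,0,0],[0,0,0],0.05]

```text
clock: 13.48
eef_pos: [0.5749, -0.1414, 0.0454]
tool_rot: [0.232, 0.973, -0.0, 0.0]
ft_force: [-1.0, -1.5, 1.6]
grip_width: 0.013
grasp_force: 59.9
```

```bash
cat > y.py <<'E'
from h import *
from scipy.spatial.transform import Rotation as R
o=get_obs(); y=R.from_quat(o["tool_rot"]).as_matrix()[:,1]; print("yaw",np.degrees(np.arctan2(y[1],y[0])),o["eef_pos"],o["ft_force"],o["ft_torque"],o["grasp_force"])
E
python3 y.py
```

```text
yaw 63.11489451263045 [ 0.57488729 -0.141378    0.04544968] [-1.03616947 -1.52821881  1.61372089] [-0.18652955  0.22564257  0.03889848] 59.89652931690216
```

>>> drive_tool:
  increments:
    - [[0,0,0],[0,0,-4],0.05]
    - [[0,0,0],[0,0,-4],0.05]
    - [[0,0,0],[0,0,-4],0.05]
    - [[0,0,0],[0,0,-4],0.05]
    - [[0,0,0],[0,0,-4],0.05]
    - [[0,0,0],[0,0,-4],0.05]
    - [[0,0,0],[0,0,0],0.05]
    - [[0,0,0],[0,0,0],0.05]

```text
clock: 14.15
eef_pos: [0.5749, -0.1413, 0.0455]
tool_rot: [0.429, 0.903, -0.0, 0.0]
ft_force: [-1.9, -0.8, 2.8]
grip_width: 0.0134
grasp_force: 59.9
```

>>> drive_tool:
  increments:
    - [[0,0,0],[0,0,-4],0.05]
    - [[0,0,0],[0,0,-4],0.05]
    - [[0,0,0],[0,0,-4],0.05]
    - [[0,0,0],[0,0,-4],0.05]
    - [[0,0,0],[0,0,-4],0.05]
    - [[0,0,0],[0,0,-4],0.05]
    - [[0,0,0],[0,0,0],0.05]
    - [[0,0,0],[0,0,0],0.05]

```text
clock: 14.82
eef_pos: [0.5751, -0.1413, 0.0455]
tool_rot: [0.607, 0.794, 0.0, 0.0]
ft_force: [-1.8, -1.0, 2.6]
grip_width: 0.0131
grasp_force: 60.0
```

>>> drive_tool:
  increments:
    - [[0,0,0],[0,0,0],0.05]
    - [[0,0,0],[0,0,0],0.05]
    - [[0,0,0],[0,0,0],0.05]
    - [[0,0,0],[0,0,0],0.05]

```text
clock: 15.15
eef_pos: [0.575, -0.1413, 0.0455]
tool_rot: [0.608, 0.794, 0.0, 0.0]
ft_force: [-2.0, -1.2, 3.1]
grip_width: 0.0131
grasp_force: 60.0
```

```bash
python3 - <<'E'
exec(open("y.py").read())
a=camera("scene")["image"][205:285,290:390,::-1]; b=camera("top")["image"][170:250,280:380,::-1]
cv2.imwrite("pics/f.png",np.hstack([cv2.resize(i,None,fx=4,fy=4,interpolation=3) for i in(a,b)]))
E
```

```text
yaw 15.059648198604215 [ 0.57503903 -0.14131562  0.04546215] [-2.00298821 -1.21908232  3.05920786] [-0.22562037  0.1977047  -0.01035533] 60.021159052848816
```

View pics/f.png

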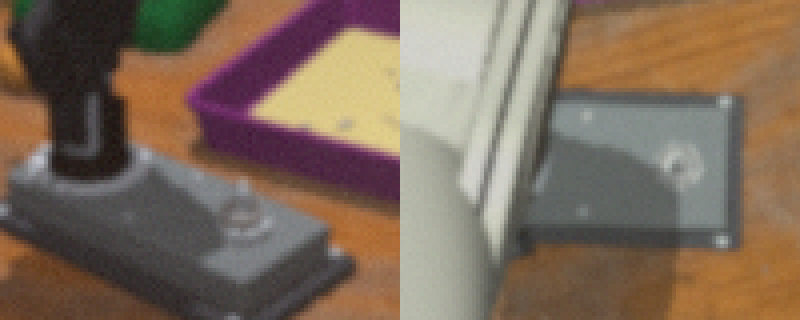

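The ring is seated round the post, at scene (350,259) and top (350,211). The fingers are gripping the knob after 72° of turning, with almost no torque left. Handing the job in.

```bash
python3 -c "
from workcell import job_done; print(job_done())"
```

```text
the job is handed in; nothing more can be done
None
```

I handed the job in with the ring looking flat on the shoulder round the post, the gripper turned 72° clockwise (three clicks) holding the knob at about 60 N, and no bystanders touched as far as I saw; the knob's own angle was never read directly and no verdict came back.

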